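# Carry a sensor puck on its free-running sled to the pier pedestal

## Robot

A 6-joint arm with a two-finger parallel gripper is mounted at the origin on the work surface. World frame = base frame: x ahead of the robot, y to its left, z up, the work surface at z = 0. Lengths are in mm, angles in degrees, forces in N, time in s.
With the tool pointing down it reaches from about 375 to 825 mm from the base axis. Payload 5.5 kg.
Tool frame: the origin (TCP) lies midway between the tips of the shut fingers; the grasp point (between the pads) lies r.grip_depth behind it (r.grip_depth is the distance from the TCP to the grasp point, in mm); z points along the fingers, y is the line along which they close (so a half turn about z gives the same grasp; the last joint's range is limited). The gripper opens to 85 mm and grips with 20 to 120 N. Pads are 22 mm wide; open, the fingers measure 114 mm over their backs; the gripper's body (76 mm by 85 mm) begins 54 mm behind the grasp point. The pads swing forward as they close: fully open they stand 13 mm farther back than shut.
Start: joints at [73.969, 17.962, -2.699, 69.339, 0, 90], TCP at [165.695, 576.663, 231.299] pointing down, gripper open.
Joint ranges: [-152.73, 152.73], [-39.44, 99.34], [-58.76, 71.6], [-118.89, 123.64], [-81.53, 83.1], [-180, 180]. Speed limits (degrees/s): [136.94, 136.94, 172.46, 180, 180, 180].

## Interface

Orientations are given as a 3x3 rotation matrix whose columns are the frame's x, y, z axes.
In Python, from bench import r, capture gives the robot as it stands.
- The arm moves only by the tool step_arm, never from a script. Its argument "motion" is a list of rows, each an object of numbers: "x", "y", "z": the shift along the tool's x, y, z in m; "spin": the turn about the tool's z in rad; "grip": the opening, from 0 (shut) to 1 (fully open). A call has 1 to 8 rows; each row is the pose to reach, as a shift and turn from the pose commanded when the call began, along the tool's axes at that moment; what a row does not reach only later rows make up. A row lasts 1/12 s, in which the tool goes at most 41.7 mm and 7.16 degrees, less where a joint would pass 70% of its speed; a pose out of reach is approached as far as the arm can. A call with a gripper value outside its range is refused whole. The fingers move at their own pace and stop on an object; "force" is the grip in N (left out, the last holds). Time passes only in rows, so rows that repeat a pose let the fingers close. It gives the time, the measured TCP pose, the force, the opening and the grip force at its end, in the units of the state.
- r.observe(): the state, without advancing time (a new reading comes with each control period).
- capture(name): name is "side" or "top"; returns a dict with "img" (480x640x3 uint8, red, green, blue), "range_z" (480x640 float32, mm along the optical axis (not along the pixel's ray), 0 where there is no reading), "fx", "fy", "cx", "cy" (pixels), "cam_to_world" (4x4, takes a point from camera to world coordinates). Camera axes: x right, y down, z forward; pixel columns grow to the right and rows downward; lengths in mm; the calibration is good to about 2 mm. A picture is of the moment at which its call begins.
- r.finish_job(): hands the job in; it is judged then, once.
The state is a dict: "t": time; "joints": joint angles; "joint_vel": joint speeds; "joint_torque": joint torques, N m; "tool_pos": TCP position; "eef_rot": TCP orientation; "contact_force": force on the tool from outside, world axes, zero at the start; "wrist_torque": the same for the moment, N m; "opening": opening from 0.0 (shut) to 1.0 (fully open); "gripper_force": force on a finger pad.
Only numpy, scipy, OpenCV 4.12 (cv2) and the standard library are available. Lean on these libraries where they do the work, as an engineer would, in place of code of your own. Each camera call takes 0.05 s, during which the arm holds its last target. There are 200 camera calls.

## Task

A sensor puck rides on a sled that runs loose along its carrying tray: lift the tray off its stand by the handle bar and take it to the light grey pedestal without ever letting the sled run into a red end stop and without touching the puck. Tip the tray slightly to bring the sled to the yellow mark in the middle, and keep it there for 3 seconds while you hold the tray a few centimetres above the pedestal; then set the tray down gently on the pedestal, centred and in line with it, the sled still at rest on the mark, let go and move away. Leave the other parts on the shelf where they are.

Things in the scene. Friction and masses are not known exactly. Their poses are not given: they have to be found in the camera images.
- tray: aluminium carrying tray, 124 (x, over the handle) by 320 (y) mm, 0.45 kg; origin at the centre of its underside, z up. A steel guide rail runs along the tray's y between two red end stops (top at z = 32 mm); low side rails (top at z = 16 mm). A yellow band 24 mm wide marks the middle, y = 0. The sled with the puck moves along the rail and passes under the handle
- tray_bar (a point): centre of the tray's handle, a black bar along the tray's x axis over the middle: 124 mm long, 20 mm wide (y), 20 mm high, its centre 100 mm above the tray's underside and over the tray's origin, on two thin steel posts at x = +-58 mm. The puck's top passes 44 mm below the bar's centre. Axes as the tray's
- sled (a joint): place of the blue sled (63 by 63 mm, 0.12 kg) along the tray's y axis, in m: 0 on the yellow mark, + towards the tray's +y; it meets a red stop at +-0.12. Starts at rest at +0.03 to +0.075. It is nearly frictionless: it accelerates at g x slope down the tray and stays behind when the tray accelerates along its y; drag 0.1 N s/m, friction about 0.012 N
- sensor_puck: black sensor puck with a brass band, 52 mm across, 30 mm high with its steel boss, 0.25 kg (varies by a quarter), fixed on the sled and moving with it; origin under its centre, 26 mm above the tray's underside
- stand: blue stand with a black rubber top, 100 (x) by 240 (y) by 30 mm high, fixed; origin at the centre of its underside. The tray starts on it, centred and with its axes along the stand's
- pedestal: light grey pier pedestal, 130 (x) by 260 (y) by 40 mm high, flat level top, fixed; origin at the centre of its underside. The tray goes on top, centre over centre, its long axis along the pedestal's long axis (y)
- leveling_foot: brass leveling foot, 56 mm across, 57 mm high, standing loose; origin under its centre; leave it alone
- level_vial: round bull's-eye level, aluminium with a green glass, 50 mm across, 18 mm high, loose; origin under its centre; leave it alone
- ceramic_block: white ceramic insulating block, 50 by 60 by 30 mm, loose; origin under its centre; leave it alone
- standoff0: stainless hex standoff, 30 mm across, 60 mm high, standing loose; origin under its centre; leave it alone
- standoff1: a second stainless hex standoff like the first; leave it alone

How it is judged:
By the outcome, as a careful person would: the job done as asked, in the order asked, and still so for the second after the job is handed in, with the robot touching nothing.
It also fails if it takes over 67 s, if anything falls off the work surface, if the arm or the gripper's body presses on something with over 40 N, if the wrist force passes 120 N, or if a joint passes its speed limit or range.

## Working session

There is one attempt and no reset: what is moved stays moved. The work goes in short steps, Python scripts to look and compute and a tool call to move; the robot and the scene stay as the last step left them, time stands still between calls to the robot, and variables do not carry over. Pictures are saved under pics/ and viewed, at most 10 in all, crops included, and the job is handed in when it is done.

Besides the shell and the picture viewer there is one more tool, called after ">>>" as a command line: name --argument value ..., lists and objects as JSON in quotes. step_arm: Moves the arm, as the interface text tells. Its arguments: {"type":"object","properties":{"motion":{"type":"array","items":{"type":"object","properties":{"x":{"type":"number"},"y":{"type":"number"},"z":{"type":"number"},"spin":{"type":"number"},"grip":{"type":"number"}}}},"force":{"type":"number"}},"required":["motion"]}

```bash
ls; mkdir -p pics
python3 - <<'E'
from bench import r,capture
import cv2,numpy as np
print(r.observe(), r.grip_depth)
for n in("side","top"):
    c=capture(n); cv2.imwrite(f"pics/{n}0.png",c["img"][:,:,::-1]); np.savez(f"{n}0.npz",**c)
    print(n,c["fx"],c["fy"],c["cx"],c["cy"],c["cam_to_world"].round(3).tolist())
E
```

```text
pics
{'t': 0.0, 'joints': array([ 7.39684258e+01,  1.80047447e+01, -2.75451497e+00,  6.93402491e+01,
        6.70039585e-04,  8.99995173e+01]), 'joint_vel': array([-0.00629138, -0.03455973,  0.058599  , -0.02976214,  0.0400003 ,
       -0.0484186 ]), 'joint_torque': array([-9.84284161e-04, -5.39591074e+01,  3.39750767e+01,  1.92835025e-02,
       -1.02292547e-04, -5.20207077e-07]), 'tool_pos': array([165.53477636, 576.10401551, 230.42658854]), 'eef_rot': array([[-9.61111974e-01,  2.76158527e-01, -4.90873866e-04],
       [ 2.76158963e-01,  9.61110530e-01, -1.66598162e-03],
       [ 1.17090106e-05, -1.73675410e-03, -9.99998492e-01]]), 'contact_force': array([-0.29240115, -0.48503914, -0.65495012]), 'wrist_torque': array([-0.0130402 ,  0.01501018,  0.01284976]), 'gripper_force': 0.0, 'opening': 0.9956375841710043} 18.700000000000003
side 433.6208344872315 433.6208344872315 324.7331466885232 237.51993540966356 [[0.864, -0.288, 0.412, 344.31], [-0.502, -0.464, 0.73, -467.591], [-0.019, -0.838, -0.546, 455.632], [0.0, 0.0, 0.0, 1.0]]
top 611.7705084652289 611.7705084652289 316.25439534827086 242.59100478858772 [[0.0, -0.994, 0.11, 504.459], [-1.0, -0.002, -0.011, 5.907], [0.011, -0.11, -0.994, 1024.507], [0.0, 0.0, 0.0, 1.0]]
```

View pics/top0.png

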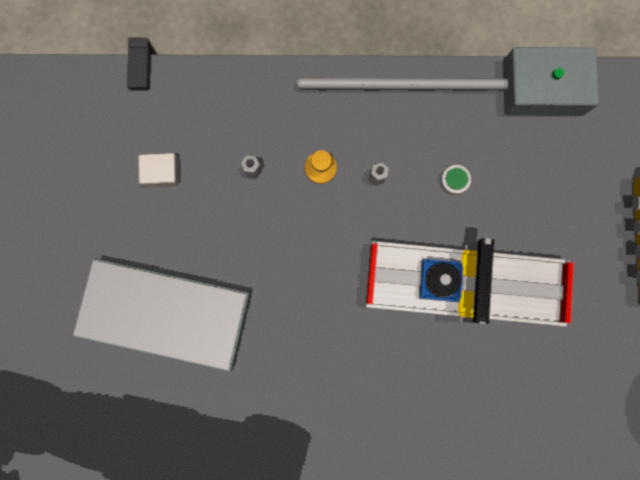

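View pics/side0.png

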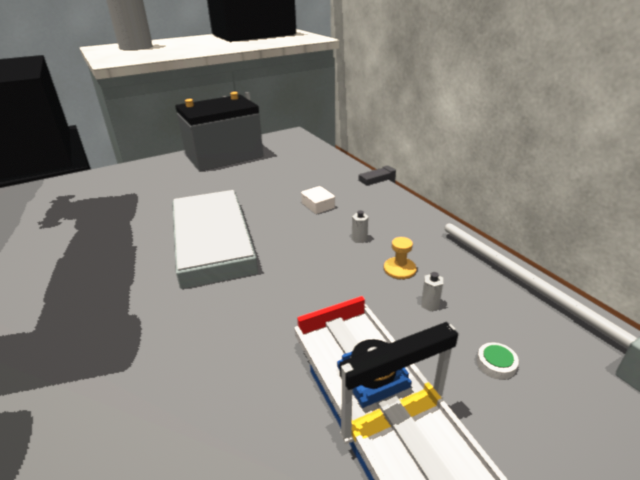

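The top view shows the tray at about (470,283) with its bar at (484,280), and the sled left of the bar at (441,280). The pedestal is at about (162,315), turned about 11° from the image axis. The side view shows the bar and the puck clearly.

```bash
cat > h.py <<'E'
import numpy as np,cv2
def pts(c):
    v,u=np.mgrid[:480,:640]; z=c["range_z"]
    p=np.stack([(u-c["cx"])/c["fx"]*z,(v-c["cy"])/c["fy"]*z,z,np.ones_like(z)],-1)@c["cam_to_world"].T
    p=p[...,:3]; p[z<=0]=np.nan; return p
def ray(c,u,v,h):
    d=c["cam_to_world"][:3,:3]@[(u-c["cx"])/c["fx"],(v-c["cy"])/c["fy"],1]; o=c["cam_to_world"][:3,3]
    return o+d*(h-o[2])/d[2]
def rect(p):
    (c,s,a)=cv2.minAreaRect(p[:,:2].astype(np.float32)); b=cv2.boxPoints((c,s,a)); e=max(b[1]-b[0],b[2]-b[1],key=np.linalg.norm)
    return np.round(c,1),np.round(sorted(s),1),round(np.degrees(np.arctan2(e[1],e[0]))%180,2)
E
python3 - <<'E'
from h import *
for n in("top","side"):
    c=dict(np.load(n+"0.npz")); p=pts(c); x,y,z=p[...,0],p[...,1],p[...,2]
    im=c["img"].astype(int); 
    bar=(z>128)&(z<150)&(x>330)&(x<560)&(y<-120)&(y>-420)
    print(n,"bar",bar.sum(),rect(p[bar]),np.percentile(z[bar],[5,50,95]))
    ped=(z>36)&(z<46)&(x>250)&(x<560)&(y>80)
    print("ped",ped.sum(),rect(p[ped]),np.median(z[ped]))
    puck=(z>70)&(z<95)&(np.hypot(x-440,y+210)<90)
    print("puck",puck.sum(),rect(p[puck]),np.percentile(z[puck],[5,50,95]))
    R,G,B=im[...,0],im[...,1],im[...,2]
    red=(R>150)&(G<70)&(B<70)&(z>20)
    tray=(z>35)&(z<70)&(x>300)&(x<600)&(y<-50)
    print("tray",rect(p[tray]),"red",rect(p[red]),np.percentile(z[red],95))
    yel=(R>170)&(G>140)&(B<60)&(y<-50)&(z<60)&(x<560)
    print("yellow",yel.sum(),rect(p[yel]),np.nanmedian(z[yel]))
    blue=(B>110)&(R<60)&(z>45)&(z<70)&(y<-50); print("blue",rect(p[blue]),np.median(z[blue]))
E
```

```text
top bar 797 (array([ 523.5, -246. ]), array([21.1, 74.7]), np.float32(174.75)) [132.23927197 138.83061949 141.57458233]
ped 11466 (array([498.3, 243.4]), array([128.4, 258.5]), np.float32(77.7)) 39.40561637576906
puck 53 (array([ 512.1, -222. ]), array([14.8, 63.4]), np.float32(47.68)) [72.17376029 80.17413248 91.87299422]
tray (array([ 540.5, -306.5]), array([118.7, 443.4]), np.float32(89.95)) red (array([ 548.7, -249.4]), array([ 95.5, 321.3]), np.float32(84.44)) 64.09967454578171
yellow 107 (array([ 514.4, -246.6]), array([22.5, 40. ]), np.float32(170.3)) 35.924411632664714
blue (array([ 552.8, -202.2]), array([61.3, 61.8]), np.float32(174.4)) 60.35893213012275
side bar 1876 (array([ 523.3, -247.6]), array([20.8, 75.3]), np.float32(174.71)) [129.49840931 139.00892733 140.40300747]
ped 4924 (array([ 404.7, 1092.8]), array([ 309.2, 1973.5]), np.float32(90.05)) 39.64033329082258
puck 171 (array([ 488.3, -245.4]), array([ 6.4, 11. ]), np.float32(128.68)) [71.77927387 83.08353179 93.55276405]
tray (array([ 545.8, -222.5]), array([115.4, 271.2]), np.float32(85.01)) red (array([562.2, -94.2]), array([ 9.5, 95.4]), np.float32(175.52)) 62.50824866656924
yellow 407 (array([ 515.4, -249.3]), array([16.8, 41. ]), np.float32(172.9)) 35.93828537914692
blue (array([ 551.2, -205.1]), array([60.8, 61.2]), np.float32(174.88)) 61.83904404638059
```

Run:
```python
from h import *
for n in("top","side"):
    c=dict(np.load(n+"0.npz")); p=pts(c); x,y,z=p[...,0],p[...,1],p[...,2]
    bar=(z>132)&(z<150)&(x>440)&(x<660)&(y<-120)&(y>-420)
    print(n,"bar",bar.sum(),rect(p[bar]),np.percentile(z[bar],[5,50,95]))
    ped=(z>36)&(z<46)&(x>400)&(x<600)&(y>80)&(y<400)
    print("ped",ped.sum(),rect(p[ped]),np.median(z[ped]))
    puck=(z>72)&(z<92)&(np.hypot(x-552,y+203)<32)
    print("puck",puck.sum(),rect(p[puck]),np.percentile(z[puck],[5,50,95]))
```

```text
top bar 1252 (array([ 548.2, -248.5]), array([ 21.2, 124.3]), np.float32(174.53)) [135.13822562 138.91400337 141.57045013]
ped 12090 (array([498.6, 243.3]), array([129.1, 258.5]), np.float32(77.68)) 39.398994415220216
puck 905 (array([ 552. , -202.2]), array([50.5, 51.3]), np.float32(132.7)) [77.43426185 81.34771478 85.40625283]
side bar 2560 (array([ 548. , -249.8]), array([ 21. , 124.7]), np.float32(174.79)) [133.48043774 139.19714585 140.41520344]
ped 4838 (array([498.1, 243.3]), array([127.1, 260.1]), np.float32(77.36)) 39.62955349996645
puck 377 (array([ 548.7, -203.2]), array([43.8, 52.9]), np.float32(64.19)) [73.99204843 81.43103917 82.90038075]
```

>>> step_arm --motion '[{"x": -0.03, "y": -0.029}, {"x": -0.06, "y": -0.058}, {"x": -0.09, "y": -0.087}, {"x": -0.12, "y": -0.116}, {"x": -0.15, "y": -0.145}, {"x": -0.18, "y": -0.174}, {"x": -0.21, "y": -0.203}, {"x": -0.237, "y": -0.23}]' --force 100

```text
invalid input
```

>>> step_arm --motion '[{"x": -0.024, "y": -0.033}, {"x": -0.048, "y": -0.066}, {"x": -0.072, "y": -0.1}, {"x": -0.096, "y": -0.134}, {"x": -0.12, "y": -0.168}, {"x": -0.144, "y": -0.2}, {"x": -0.168, "y": -0.234}, {"x": -0.19, "y": -0.265}]'

```text
invalid input
```

>>> step_arm --motion '[{"x": -0.03, "y": -0.029, "z": 0, "spin": 0, "grip": 1}, {"x": -0.06, "y": -0.058, "z": 0, "spin": 0, "grip": 1}, {"x": -0.09, "y": -0.087, "z": 0, "spin": 0, "grip": 1}, {"x": -0.12, "y": -0.116, "z": 0, "spin": 0, "grip": 1}, {"x": -0.15, "y": -0.145, "z": 0, "spin": 0, "grip": 1}, {"x": -0.18, "y": -0.174, "z": 0, "spin": 0, "grip": 1}, {"x": -0.21, "y": -0.203, "z": 0, "spin": 0, "grip": 1}, {"x": -0.237, "y": -0.23, "z": 0, "spin": 0, "grip": 1}]' --force 100

```text
t: 0.77
tool_pos: [330.4, 288.0, 231.1]
eef_rot: [[-0.961, 0.276, 0.0], [0.276, 0.961, -0.0], [-0.0, -0.0, -1.0]]
contact_force: [0.4, 0.1, 0.5]
opening: 0.998
gripper_force: 0.0
```

>>> step_arm --motion '[{"x": -0.024, "y": -0.033, "z": 0, "spin": 0, "grip": 1}, {"x": -0.048, "y": -0.066, "z": 0, "spin": 0, "grip": 1}, {"x": -0.072, "y": -0.1, "z": 0, "spin": 0, "grip": 1}, {"x": -0.096, "y": -0.134, "z": 0, "spin": 0, "grip": 1}, {"x": -0.12, "y": -0.168, "z": 0, "spin": 0, "grip": 1}, {"x": -0.144, "y": -0.2, "z": 0, "spin": 0, "grip": 1}, {"x": -0.168, "y": -0.234, "z": 0, "spin": 0, "grip": 1}, {"x": -0.19, "y": -0.265, "z": 0, "spin": 0, "grip": 1}]'

```text
t: 1.43
tool_pos: [439.5, -19.4, 231.2]
eef_rot: [[-0.961, 0.277, 0.0], [0.277, 0.961, -0.0], [-0.0, -0.0, -1.0]]
contact_force: [0.9, 0.9, -0.1]
opening: 1.0
gripper_force: 0.0
```

>>> step_arm --motion '[{"x": -0.022, "y": -0.025, "z": 0.009, "spin": -0.03, "grip": 1}, {"x": -0.044, "y": -0.05, "z": 0.018, "spin": -0.06, "grip": 1}, {"x": -0.066, "y": -0.076, "z": 0.027, "spin": -0.09, "grip": 1}, {"x": -0.088, "y": -0.1, "z": 0.036, "spin": -0.12, "grip": 1}, {"x": -0.11, "y": -0.126, "z": 0.045, "spin": -0.15, "grip": 1}, {"x": -0.132, "y": -0.15, "z": 0.054, "spin": -0.17, "grip": 1}, {"x": -0.152, "y": -0.175, "z": 0.063, "spin": -0.187, "grip": 1}, {"x": -0.1686, "y": -0.1931, "z": 0.071, "spin": -0.187, "grip": 1}]'

```text
t: 2.1
tool_pos: [548.3, -251.5, 159.1]
eef_rot: [[-0.996, 0.093, -0.001], [0.093, 0.996, -0.0], [0.001, -0.0, -1.0]]
contact_force: [-0.4, -0.1, 0.7]
opening: 1.0
gripper_force: 0.0
```

>>> step_arm --motion '[{"x": 0, "y": 0, "z": 0, "spin": 0, "grip": 1}, {"x": 0, "y": 0, "z": 0, "spin": 0, "grip": 1}, {"x": 0, "y": 0, "z": 0, "spin": 0, "grip": 1}]'

```text
t: 2.35
tool_pos: [547.5, -248.5, 159.9]
eef_rot: [[-0.996, 0.093, -0.001], [0.093, 0.996, 0.001], [0.001, 0.001, -1.0]]
contact_force: [-0.9, -0.0, 0.1]
opening: 1.0
gripper_force: 0.0
```

Run:
```python
from bench import r,capture
from h import *
o=r.observe(); print(o["t"],o["tool_pos"],o["eef_rot"].round(4).tolist(),np.degrees(np.arctan2(o["eef_rot"][1,1],o["eef_rot"][0,1])),o["joints"])
for n in("top","side"):
    c=capture(n); cv2.imwrite(f"pics/{n}1.png",c["img"][:,:,::-1]); np.savez(f"{n}1.npz",**c)
```

```text
2.35 [ 547.45111057 -248.54274011  159.90587185] [[-0.9957, 0.0928, -0.0013], [0.0928, 0.9957, 0.001], [0.0013, 0.0008, -1.0]] 84.67803498315699 [-2.44289506e+01  2.02269481e+01 -9.02419044e+00  6.08372535e+01
  1.98184993e-02 -1.91070329e+01]
```

View pics/side1.png

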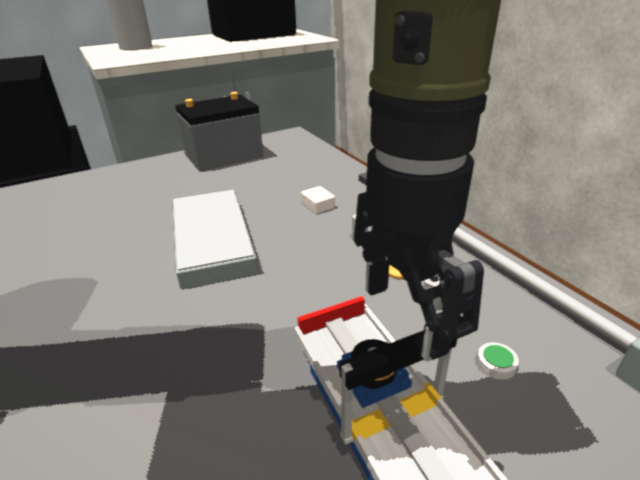

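The gripper stands open astride the bar, with finger tips at about (375,285) and (440,345) and the sled clear of them. I'll go down and grip.

>>> step_arm --motion '[{"x": -0.0007, "y": -0.0007, "z": 0.012, "spin": 0, "grip": 1}, {"x": -0.0007, "y": -0.0007, "z": 0.027, "spin": 0, "grip": 1}, {"x": -0.0007, "y": -0.0007, "z": 0.04, "spin": 0, "grip": 1}, {"x": -0.0007, "y": -0.0007, "z": 0.049, "spin": 0, "grip": 1}, {"x": -0.0007, "y": -0.0007, "z": 0.049, "spin": 0, "grip": 1}, {"x": -0.0007, "y": -0.0007, "z": 0.049, "spin": 0, "grip": 0.4}, {"x": -0.0007, "y": -0.0007, "z": 0.049, "spin": 0, "grip": 0.3}, {"x": -0.0007, "y": -0.0007, "z": 0.049, "spin": 0, "grip": 0.25}]' --force 30

```text
t: 3.12
tool_pos: [549.4, -250.1, 112.2]
eef_rot: [[-0.996, 0.093, 0.001], [0.093, 0.996, -0.001], [-0.002, -0.001, -1.0]]
contact_force: [0.3, 0.3, -0.0]
opening: 0.6
gripper_force: 0.0
```

>>> step_arm --motion '[{"x": 0, "y": 0, "z": 0, "spin": 0, "grip": 0.1}, {"x": 0, "y": 0, "z": 0, "spin": 0, "grip": 0}, {"x": 0, "y": 0, "z": 0, "spin": 0, "grip": 0}, {"x": 0, "y": 0, "z": 0, "spin": 0, "grip": 0}, {"x": 0, "y": 0, "z": 0, "spin": 0, "grip": 0}, {"x": 0, "y": 0, "z": 0, "spin": 0, "grip": 0}]' --force 110

```text
t: 3.62
tool_pos: [549.2, -249.9, 112.2]
eef_rot: [[-0.996, 0.093, 0.001], [0.093, 0.996, -0.0], [-0.001, 0.0, -1.0]]
contact_force: [0.1, 0.6, 6.6]
opening: 0.215
gripper_force: 108.9
```

```bash
cat > m.py <<'E'
import sys
from bench import r,capture
from h import *
# sled place along the tray (tray frame from the tool pose: bar = 18.7 mm back of TCP)
def look(tag,vis=()):
    o=r.observe(); T=o["tool_pos"]; R=o["eef_rot"]
    print("t",round(o["t"],2),"pos",T.round(1),"yaw",np.degrees(np.arctan2(R[1,1],R[0,1])).round(2),"z axis",R[:2,2].round(4),"yz",R[2,1].round(4),"q",o["joints"].round(1)[[0,5]],"F",o["contact_force"].round(1),"M",o["wrist_torque"].round(2),"op",round(o["opening"],3),round(o["gripper_force"]))
    for n in ("top","side"):
        c=capture(n); np.savez(f"{n}{tag}.npz",**c)
        if n in vis: cv2.imwrite(f"pics/{n}{tag}.png",c["img"][:,:,::-1])
        q=(pts(c)-(T-18.7*R[:,2]))@np.c_[-R[:,0],R[:,1],-R[:,2]]   # tray axes, origin at bar centre
        x,y,z=q[...,0],q[...,1],q[...,2]+100
        Rr,G,B=[c["img"][...,i].astype(int) for i in range(3)]
        s=" "+n
        blue=(B>70)&(B>1.8*Rr)&(B>1.3*G)&(z>22)&(z<42)&(abs(x)<40)&(abs(y)<160)
        if blue.sum()>15: s+=f" blue n{blue.sum()} y {np.percentile(y[blue],1):.1f}..{np.percentile(y[blue],99):.1f} x {np.percentile(x[blue],1):.0f}..{np.percentile(x[blue],99):.0f}"
        pk=(z>42)&(z<62)&(abs(x)<32)&(abs(y)<125)
        if pk.sum()>15: s+=f" puck n{pk.sum()} y {np.percentile(y[pk],1):.1f}..{np.percentile(y[pk],99):.1f}"
        red=(Rr>90)&(G<.4*Rr)&(B<.4*Rr)&(abs(x)<70)&(abs(y)<190)&(z>0)&(z<60)
        for sg in(1,-1):
            k=red&(sg*y>0)&(z>24)
            if k.sum()>15: s+=f" red{sg:+d} y {np.median(y[k]):.1f} z95 {np.percentile(z[k],95):.1f}"
        print(s)
if __name__=="__main__": look(sys.argv[1],sys.argv[2:])
E
python3 m.py 2
```

```text
t 3.62 pos [ 549.2 -249.9  112.2] yaw 84.69 z axis [ 0.0013 -0.    ] yz 0.0001 q [-24.5 -19.2] F [0.1 0.6 6.6] M [ 0.33  0.12 -0.01] op 0.215 109
 top blue n129 y 45.8..78.5 x -23..29 puck n753 y 25.9..72.0 red+1 y 157.6 z95 33.2
 side blue n447 y 14.3..75.5 x -32..27 puck n357 y 20.6..71.0 red+1 y 153.4 z95 31.6
```

>>> step_arm --motion '[{"x": 0, "y": 0, "z": -0.008, "spin": 0, "grip": 0}, {"x": 0, "y": 0, "z": -0.018, "spin": 0, "grip": 0}, {"x": 0, "y": 0.016, "z": -0.028, "spin": 0, "grip": 0}, {"x": 0, "y": 0.036, "z": -0.036, "spin": 0, "grip": 0}, {"x": 0, "y": 0.055, "z": -0.042, "spin": 0, "grip": 0}, {"x": 0, "y": 0.055, "z": -0.046, "spin": 0, "grip": 0}]' --force 120

```text
t: 4.22
tool_pos: [553.5, -192.0, 157.7]
eef_rot: [[-0.996, 0.09, -0.001], [0.09, 0.996, 0.003], [0.001, 0.003, -1.0]]
contact_force: [-0.1, -0.7, -8.1]
opening: 0.213
gripper_force: 118.1
```

```bash
python3 m.py 3 side
```

```text
t 4.22 pos [ 553.5 -192.   157.7] yaw 84.83 z axis [-0.0009  0.0028] yz 0.0027 q [-19.2 -14. ] F [-0.1 -0.7 -8.1] M [0.01 0.05 0.06] op 0.213 118
 top blue n46 y -33.9..25.1 x -32..28 puck n131 y 1.3..20.0 red+1 y 157.1 z95 32.7
 side blue n863 y -35.4..25.9 x -32..30 puck n1532 y -29.2..19.6 red+1 y 151.3 z95 31.7 red-1 y -158.9 z95 32.6
```

View pics/side3.png

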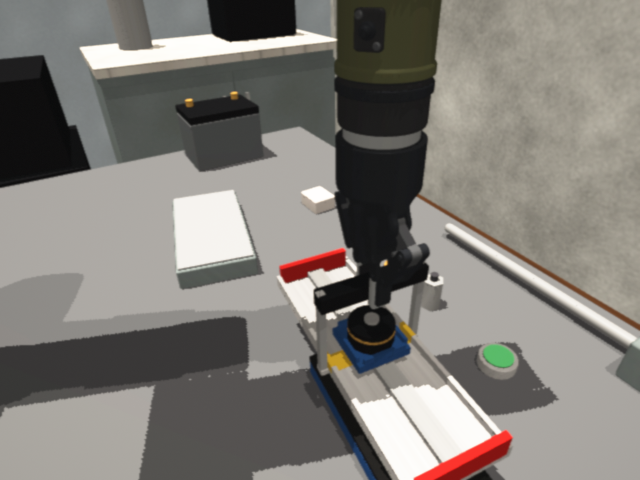

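The sled is now under the bar near the mark (puck at about (371,330)). Next I'll check its drift.

>>> step_arm --motion '[{"x": 0, "y": 0, "z": -0.003, "spin": 0, "grip": 0}, {"x": 0, "y": 0, "z": -0.006, "spin": 0, "grip": 0}, {"x": 0, "y": 0, "z": -0.008, "spin": 0, "grip": 0}, {"x": 0, "y": 0, "z": -0.008, "spin": 0, "grip": 0}]'

```text
t: 4.65
tool_pos: [553.9, -195.8, 165.6]
eef_rot: [[-0.996, 0.094, 0.0], [0.094, 0.996, -0.0], [-0.0, -0.0, -1.0]]
contact_force: [-0.1, 0.9, -8.2]
opening: 0.212
gripper_force: 118.1
```

```bash
python3 m.py 4
```

```text
t 4.65 pos [ 553.9 -195.8  165.6] yaw 84.63 z axis [ 0.0003 -0.0002] yz -0.0002 q [-19.5 -14.1] F [-0.1  0.9 -8.2] M [ 0.01 -0.01 -0.02] op 0.212 118
 top blue n37 y -1.7..36.7 x -32..29 puck n251 y 1.9..32.7 red+1 y 157.1 z95 33.0
 side blue n764 y -24.4..36.7 x -33..29 puck n1382 y -17.8..28.5 red+1 y 153.3 z95 31.1 red-1 y -156.8 z95 31.4
```

>>> step_arm --motion '[{"x": 0, "y": 0, "z": -0.003, "spin": 0.01, "grip": 0}, {"x": 0, "y": 0, "z": -0.007, "spin": 0.03, "grip": 0}, {"x": 0, "y": 0, "z": -0.011, "spin": 0.06, "grip": 0}, {"x": 0, "y": 0, "z": -0.015, "spin": 0.1, "grip": 0}, {"x": 0, "y": 0, "z": -0.019, "spin": 0.145, "grip": 0}, {"x": 0, "y": 0, "z": -0.023, "spin": 0.19, "grip": 0}, {"x": 0, "y": 0, "z": -0.027, "spin": 0.235, "grip": 0}, {"x": 0, "y": 0, "z": -0.03, "spin": 0.28, "grip": 0}]'

```text
t: 5.42
tool_pos: [554.0, -195.2, 196.1]
eef_rot: [[-0.93, 0.367, 0.001], [0.367, 0.93, -0.0], [-0.001, -0.0, -1.0]]
contact_force: [0.2, -0.8, -8.0]
opening: 0.209
gripper_force: 118.1
```

```bash
python3 m.py 5
```

```text
t 5.42 pos [ 554.  -195.2  196.1] yaw 68.46 z axis [ 0.0006 -0.0002] yz -0.0 q [-19.4   2.1] F [ 0.2 -0.8 -8. ] M [-0.04 -0.04 -0.01] op 0.209 118
 top blue n20 y -0.5..36.4 x -32..-20 puck n349 y 2.8..34.3 red+1 y 156.9 z95 32.6
 side blue n843 y -23.9..36.4 x -32..30 puck n1459 y -17.4..30.2 red+1 y 152.9 z95 31.7 red-1 y -158.1 z95 32.3
```

>>> step_arm --motion '[{"x": 0, "y": 0, "z": 0, "spin": 0.045, "grip": 0}, {"x": 0, "y": 0, "z": 0, "spin": 0.09, "grip": 0}, {"x": 0, "y": 0, "z": 0, "spin": 0.14, "grip": 0}, {"x": 0, "y": 0, "z": 0, "spin": 0.19, "grip": 0}, {"x": 0, "y": 0, "z": 0, "spin": 0.24, "grip": 0}, {"x": 0, "y": 0, "z": 0, "spin": 0.29, "grip": 0}, {"x": 0, "y": 0, "z": 0, "spin": 0.34, "grip": 0}, {"x": 0, "y": 0, "z": 0, "spin": 0.39, "grip": 0}]'

```text
t: 6.18
tool_pos: [553.7, -195.1, 195.2]
eef_rot: [[-0.722, 0.692, -0.0], [0.692, 0.722, 0.0], [0.0, -0.0, -1.0]]
contact_force: [0.9, -0.1, -8.7]
opening: 0.209
gripper_force: 118.1
```

>>> step_arm --motion '[{"x": 0, "y": 0, "z": 0, "spin": 0.05, "grip": 0}, {"x": 0, "y": 0, "z": 0, "spin": 0.1, "grip": 0}, {"x": 0, "y": 0, "z": 0, "spin": 0.15, "grip": 0}, {"x": 0, "y": 0, "z": 0, "spin": 0.2, "grip": 0}, {"x": 0, "y": 0, "z": 0, "spin": 0.25, "grip": 0}, {"x": 0, "y": 0, "z": 0, "spin": 0.3, "grip": 0}, {"x": 0, "y": 0, "z": 0, "spin": 0.35, "grip": 0}, {"x": 0, "y": 0, "z": 0, "spin": 0.4, "grip": 0}]'

```text
t: 6.85
tool_pos: [553.7, -195.1, 195.2]
eef_rot: [[-0.395, 0.919, -0.0], [0.919, 0.395, 0.0], [0.0, -0.0, -1.0]]
contact_force: [-0.2, 0.3, -8.0]
opening: 0.213
gripper_force: 118.1
```

>>> step_arm --motion '[{"x": 0, "y": 0, "z": 0, "spin": 0.05, "grip": 0}, {"x": 0, "y": 0, "z": 0, "spin": 0.1, "grip": 0}, {"x": 0, "y": 0, "z": 0, "spin": 0.15, "grip": 0}, {"x": 0, "y": 0, "z": 0, "spin": 0.2, "grip": 0}, {"x": 0, "y": 0, "z": 0, "spin": 0.24, "grip": 0}, {"x": 0, "y": 0, "z": 0, "spin": 0.265, "grip": 0}, {"x": 0, "y": 0, "z": 0, "spin": 0.28, "grip": 0}, {"x": 0, "y": 0, "z": 0, "spin": 0.28, "grip": 0}]'

```text
t: 7.52
tool_pos: [553.7, -195.1, 195.2]
eef_rot: [[-0.128, 0.992, -0.0], [0.992, 0.128, 0.0], [0.0, -0.0, -1.0]]
contact_force: [1.0, -0.2, -7.9]
opening: 0.213
gripper_force: 118.1
```

```bash
python3 m.py 6
```

```text
t 7.52 pos [ 553.7 -195.1  195.2] yaw 7.35 z axis [-0.0002  0.0001] yz -0.0002 q [-19.4  63.2] F [ 1.  -0.2 -7.9] M [ 0.02  0.03 -0.02] op 0.213 118
 top blue n100 y -22.7..38.0 x -30..10 puck n324 y -17.5..33.0 red+1 y 154.6 z95 32.5 red-1 y -156.0 z95 32.7
 side blue n994 y -24.1..37.0 x -30..31 puck n1444 y -17.9..25.2 red+1 y 152.5 z95 31.1 red-1 y -157.4 z95 31.7
```

>>> step_arm --motion '[{"x": 0.004, "y": 0, "z": 0, "spin": 0, "grip": 0}, {"x": 0.012, "y": 0, "z": 0, "spin": 0, "grip": 0}, {"x": 0.025, "y": 0, "z": 0, "spin": 0, "grip": 0}, {"x": 0.043, "y": 0, "z": 0, "spin": 0, "grip": 0}, {"x": 0.065, "y": 0, "z": 0, "spin": 0, "grip": 0}, {"x": 0.09, "y": 0, "z": 0, "spin": 0, "grip": 0}, {"x": 0.115, "y": 0, "z": 0, "spin": 0, "grip": 0}, {"x": 0.14, "y": 0, "z": 0, "spin": 0, "grip": 0}]'

```text
t: 8.28
tool_pos: [535.2, -54.0, 195.4]
eef_rot: [[-0.128, 0.992, 0.0], [0.992, 0.128, 0.001], [0.001, 0.0, -1.0]]
contact_force: [-0.4, -0.1, -8.4]
opening: 0.215
gripper_force: 118.1
```

>>> step_arm --motion '[{"x": 0.025, "y": 0, "z": 0, "spin": 0, "grip": 0}, {"x": 0.05, "y": 0, "z": 0, "spin": 0, "grip": 0}, {"x": 0.075, "y": 0, "z": 0, "spin": 0, "grip": 0}, {"x": 0.1, "y": 0, "z": 0, "spin": 0, "grip": 0}, {"x": 0.125, "y": 0, "z": 0, "spin": 0, "grip": 0}, {"x": 0.15, "y": 0, "z": 0, "spin": 0, "grip": 0}, {"x": 0.172, "y": 0, "z": 0, "spin": 0, "grip": 0}, {"x": 0.191, "y": 0, "z": 0, "spin": 0, "grip": 0}]'

```text
t: 8.95
tool_pos: [510.3, 135.8, 195.5]
eef_rot: [[-0.13, 0.992, -0.0], [0.992, 0.13, 0.001], [0.001, -0.0, -1.0]]
contact_force: [0.1, -0.0, -8.1]
opening: 0.214
gripper_force: 118.1
```

>>> step_arm --motion '[{"x": 0.018, "y": 0, "z": 0, "spin": 0, "grip": 0}, {"x": 0.036, "y": 0, "z": 0, "spin": 0, "grip": 0}, {"x": 0.054, "y": 0, "z": 0, "spin": 0, "grip": 0}, {"x": 0.07, "y": 0, "z": 0, "spin": 0, "grip": 0}, {"x": 0.084, "y": 0, "z": 0, "spin": 0, "grip": 0}, {"x": 0.096, "y": 0, "z": 0, "spin": 0, "grip": 0}, {"x": 0.105, "y": 0, "z": 0, "spin": 0, "grip": 0}, {"x": 0.111, "y": 0, "z": 0, "spin": 0, "grip": 0}]'

```text
t: 9.62
tool_pos: [497.0, 244.4, 195.3]
eef_rot: [[-0.129, 0.992, -0.0], [0.992, 0.129, 0.0], [0.0, -0.0, -1.0]]
contact_force: [0.6, -0.8, -6.9]
opening: 0.212
gripper_force: 118.1
```

```bash
python3 m.py 7
```

```text
t 9.62 pos [497.  244.4 195.3] yaw 7.39 z axis [-0.0001  0.0002] yz -0.0 q [ 26.2 108.8] F [ 0.6 -0.8 -6.9] M [-0.07 -0.02 -0.04] op 0.212 118
 top blue n385 y -21.1..39.5 x -16..30 puck n368 y -15.7..34.0 red+1 y 154.7 z95 32.8 red-1 y -156.3 z95 33.3
 side blue n286 y -22.9..39.1 x -30..32 puck n321 y -16.4..32.3 red+1 y 151.8 z95 31.1 red-1 y -157.7 z95 31.8
```

>>> step_arm --motion '[{"x": 0, "y": 0, "z": 0.002, "spin": -0.01, "grip": 0}, {"x": 0, "y": 0, "z": 0.005, "spin": -0.03, "grip": 0}, {"x": 0, "y": 0, "z": 0.008, "spin": -0.06, "grip": 0}, {"x": 0, "y": 0, "z": 0.011, "spin": -0.1, "grip": 0}, {"x": 0, "y": 0, "z": 0.014, "spin": -0.15, "grip": 0}, {"x": 0, "y": 0, "z": 0.017, "spin": -0.2, "grip": 0}, {"x": 0, "y": 0, "z": 0.02, "spin": -0.25, "grip": 0}, {"x": 0, "y": 0, "z": 0.023, "spin": -0.3, "grip": 0}]'

```text
t: 10.38
tool_pos: [497.5, 242.2, 171.8]
eef_rot: [[-0.417, 0.909, -0.0], [0.909, 0.417, -0.001], [-0.0, -0.001, -1.0]]
contact_force: [0.0, 0.0, -8.1]
opening: 0.212
gripper_force: 118.1
```

>>> step_arm --motion '[{"x": 0, "y": 0, "z": 0.003, "spin": -0.05, "grip": 0}, {"x": 0, "y": 0, "z": 0.006, "spin": -0.1, "grip": 0}, {"x": 0, "y": 0, "z": 0.009, "spin": -0.15, "grip": 0}, {"x": 0, "y": 0, "z": 0.012, "spin": -0.2, "grip": 0}, {"x": 0, "y": 0, "z": 0.014, "spin": -0.25, "grip": 0}, {"x": 0, "y": 0, "z": 0.015, "spin": -0.3, "grip": 0}, {"x": 0, "y": 0, "z": 0.015, "spin": -0.35, "grip": 0}, {"x": 0, "y": 0, "z": 0.015, "spin": -0.4, "grip": 0}]'

```text
t: 11.05
tool_pos: [497.4, 242.2, 156.8]
eef_rot: [[-0.738, 0.675, -0.001], [0.675, 0.738, -0.001], [-0.0, -0.001, -1.0]]
contact_force: [-0.8, -0.6, -8.9]
opening: 0.216
gripper_force: 118.1
```

>>> step_arm --motion '[{"x": 0, "y": 0, "z": 0, "spin": -0.05, "grip": 0}, {"x": 0, "y": 0, "z": 0, "spin": -0.1, "grip": 0}, {"x": 0, "y": 0, "z": 0, "spin": -0.15, "grip": 0}, {"x": 0, "y": 0, "z": 0, "spin": -0.2, "grip": 0}, {"x": 0, "y": 0, "z": 0, "spin": -0.25, "grip": 0}, {"x": 0, "y": 0, "z": 0, "spin": -0.3, "grip": 0}, {"x": 0, "y": 0, "z": 0, "spin": -0.35, "grip": 0}, {"x": 0, "y": 0, "z": 0, "spin": -0.4, "grip": 0}]'

```text
t: 11.72
tool_pos: [497.5, 242.2, 156.9]
eef_rot: [[-0.943, 0.334, -0.0], [0.334, 0.943, -0.001], [0.0, -0.001, -1.0]]
contact_force: [0.6, 0.9, -8.7]
opening: 0.213
gripper_force: 118.1
```

>>> step_arm --motion '[{"x": 0, "y": 0, "z": 0, "spin": -0.045, "grip": 0}, {"x": 0, "y": 0, "z": 0, "spin": -0.08, "grip": 0}, {"x": 0, "y": 0, "z": 0, "spin": -0.105, "grip": 0}, {"x": 0, "y": 0, "z": 0, "spin": -0.12, "grip": 0}, {"x": 0, "y": 0, "z": 0, "spin": -0.124, "grip": 0}, {"x": 0, "y": 0, "z": 0, "spin": -0.124, "grip": 0}]'

```text
t: 12.22
tool_pos: [497.5, 242.7, 157.1]
eef_rot: [[-0.976, 0.218, -0.0], [0.218, 0.976, -0.0], [0.0, -0.0, -1.0]]
contact_force: [-0.0, 0.9, -7.4]
opening: 0.213
gripper_force: 118.1
```

```bash
python3 m.py 8 side top
```

```text
t 12.22 pos [497.5 242.7 157.1] yaw 77.43 z axis [-0.0002 -0.0003] yz -0.0003 q [26.  38.6] F [-0.   0.9 -7.4] M [-0.02  0.06 -0.05] op 0.213 118
 top blue n233 y -20.9..34.7 x -32..29 puck n82 y -12.8..1.0 red-1 y -156.2 z95 33.3
 side blue n269 y -22.9..23.3 x -31..28 puck n412 y -16.7..33.7 red-1 y -159.0 z95 31.5
```

View pics/side8.png

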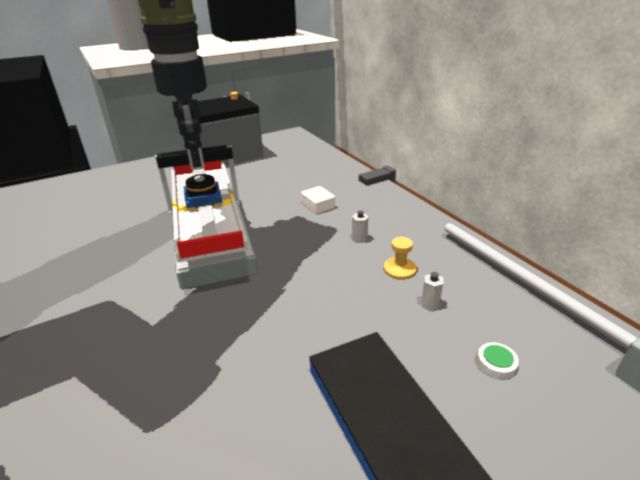

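View pics/top8.png

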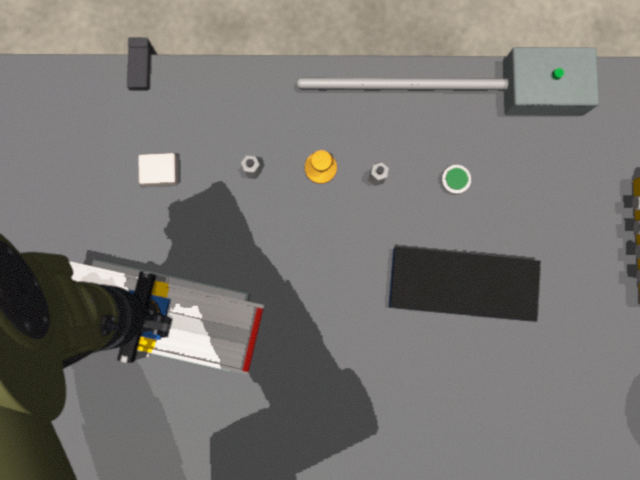

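Both views show the tray above the pedestal. The sled sits just past the yellow band, seen at (203,190) in the side view and (150,315) in the top view. I'll measure both against the yellow and red marks.

Run:
```python
from h import *
for t,P,yaw in(("8",(497.5,242.7),77.43),("7",(497,244.4),7.39),("6",(553.7,-195.1),7.35),("0",(548.1,-249.2),84.7)):
  a=np.radians(yaw); A=np.array([[np.sin(a),-np.cos(a)],[np.cos(a),np.sin(a)]])
  for n in("top","side"):
    c=dict(np.load(n+t+".npz")); p=pts(c); q=(p[...,:2]-P)@A.T; x,y=q[...,0],q[...,1]; z=p[...,2]-{"8":74.9,"7":113,"6":113,"0":30}[t]
    R,G,B=[c["img"][...,i].astype(int) for i in range(3)]
    def st(m,v): return [m.sum()]+[f"{k:.1f}" for k in np.percentile(v[m],[2,98])] if m.sum()>10 else None
    near=(abs(x)<75)&(abs(y)<175)
    red=near&(R>90)&(G<.4*R)&(B<.4*R)&(z>26); yel=near&(R>110)&(G>.6*R)&(B<.35*R)&(z<30)&(z>0)&(abs(y)<40)
    blue=near&(B>70)&(B>1.8*R)&(B>1.3*G)&(z>29)&(z<40)
    bar=near&(z>95)&(z<118)&(abs(y)<16)&(R<60)
    print(t,n,"red- y",st(red&(y<0),y),"red- x",st(red&(y<0),x),"red+ y",st(red&(y>0),y),"x",st(red&(y>0),x),"yel",st(yel,y),"blue",st(blue,y),"bar x",st(bar,x),"y",st(bar,y))
```

```text
8 top red- y [np.int64(345), '-159.8', '-152.2'] red- x [np.int64(345), '-46.1', '42.9'] red+ y None x None yel [np.int64(374), '-10.1', '10.8'] blue [np.int64(94), '-20.8', '34.0'] bar x [np.int64(806), '-59.2', '57.7'] y [np.int64(806), '-10.2', '9.0']
8 side red- y [np.int64(349), '-161.3', '-153.8'] red- x [np.int64(349), '-46.0', '43.5'] red+ y None x None yel [np.int64(121), '-11.3', '7.5'] blue [np.int64(121), '-22.3', '22.3'] bar x [np.int64(721), '-59.1', '57.1'] y [np.int64(721), '-11.9', '6.8']
7 top red- y [np.int64(433), '-160.4', '-152.4'] red- x [np.int64(433), '-46.8', '45.1'] red+ y [np.int64(391), '150.9', '158.9'] x [np.int64(391), '-46.7', '44.7'] yel [np.int64(66), '-11.6', '9.9'] blue [np.int64(171), '-21.1', '39.5'] bar x [np.int64(670), '7.7', '60.4'] y [np.int64(670), '-10.6', '9.9']
7 side red- y [np.int64(175), '-160.9', '-153.4'] red- x [np.int64(175), '-44.0', '47.2'] red+ y [np.int64(147), '150.4', '157.8'] x [np.int64(147), '-47.3', '46.2'] yel [np.int64(60), '-10.5', '10.1'] blue [np.int64(140), '-22.7', '38.5'] bar x [np.int64(423), '-52.8', '61.8'] y
[... 506 characters left out ...]
'-11.1', '10.2'] blue [np.int64(483), '-23.9', '37.0'] bar x [np.int64(1616), '-45.5', '61.2'] y [np.int64(1616), '-10.9', '9.1']
0 top red- y [np.int64(359), '-159.4', '-150.7'] red- x [np.int64(359), '-46.3', '45.5'] red+ y [np.int64(261), '153.9', '160.3'] x [np.int64(261), '-45.4', '44.7'] yel [np.int64(659), '-10.9', '10.7'] blue [np.int64(266), '17.3', '77.7'] bar x [np.int64(1176), '-58.2', '55.5'] y [np.int64(1176), '-7.2', '10.8']
0 side red- y None red- x None red+ y [np.int64(481), '150.9', '159.6'] x [np.int64(481), '-46.4', '45.2'] yel [np.int64(1317), '-10.8', '10.7'] blue [np.int64(338), '14.0', '75.2'] bar x [np.int64(2858), '-60.3', '56.6'] y [np.int64(2858), '-10.5', '8.0']
```

>>> step_arm --motion '[{"x": -0.0003, "y": -0.0005, "z": 0, "spin": 0, "grip": 0}, {"x": -0.0006, "y": -0.001, "z": 0, "spin": 0, "grip": 0}, {"x": -0.0009, "y": -0.0016, "z": 0, "spin": 0, "grip": 0}, {"x": -0.0012, "y": -0.0022, "z": 0, "spin": 0, "grip": 0}, {"x": -0.0015, "y": -0.0028, "z": 0, "spin": 0, "grip": 0}, {"x": -0.0017, "y": -0.0034, "z": 0, "spin": 0, "grip": 0}, {"x": -0.0019, "y": -0.004, "z": 0, "spin": 0, "grip": 0}, {"x": -0.0019, "y": -0.0046, "z": 0, "spin": 0, "grip": 0}]'

```text
t: 12.98
tool_pos: [498.3, 238.3, 157.3]
eef_rot: [[-0.976, 0.217, 0.0], [0.217, 0.976, -0.0], [-0.0, -0.0, -1.0]]
contact_force: [1.4, 1.0, -8.2]
opening: 0.215
gripper_force: 118.1
```

>>> step_arm --motion '[{"x": 0, "y": -0.0006, "z": 0, "spin": 0, "grip": 0}, {"x": 0, "y": -0.0012, "z": 0, "spin": 0, "grip": 0}, {"x": 0, "y": -0.0018, "z": 0, "spin": 0, "grip": 0}, {"x": 0, "y": -0.0024, "z": 0, "spin": 0, "grip": 0}, {"x": 0, "y": -0.003, "z": 0, "spin": 0, "grip": 0}, {"x": 0, "y": -0.0036, "z": 0, "spin": 0, "grip": 0}, {"x": 0, "y": -0.0041, "z": 0, "spin": 0, "grip": 0}, {"x": 0, "y": -0.0045, "z": 0, "spin": 0, "grip": 0}]'

```text
t: 13.65
tool_pos: [497.3, 233.9, 157.3]
eef_rot: [[-0.976, 0.217, -0.0], [0.217, 0.976, -0.0], [0.0, -0.0, -1.0]]
contact_force: [0.5, -0.2, -8.0]
opening: 0.215
gripper_force: 118.1
```

>>> step_arm --motion '[{"x": 0, "y": 0, "z": 0, "spin": 0, "grip": 0}, {"x": 0, "y": 0, "z": 0, "spin": 0, "grip": 0}]'

```text
t: 13.82
tool_pos: [497.3, 233.9, 157.3]
eef_rot: [[-0.976, 0.217, 0.0], [0.217, 0.976, 0.0], [-0.0, 0.0, -1.0]]
contact_force: [0.0, 1.4, -7.2]
opening: 0.214
gripper_force: 118.1
```

```bash
python3 m.py 9
```

```text
t 13.82 pos [497.3 233.9 157.3] yaw 77.46 z axis [0.     0.0001] yz 0.0001 q [25.2 37.7] F [ 0.   1.4 -7.2] M [-0.08 -0.01  0.02] op 0.214 118
 top blue n227 y -19.4..4.7 x -31..29 puck n70 y -11.7..0.6 red-1 y -156.1 z95 32.9
 side blue n268 y -21.7..23.6 x -30..28 puck n424 y -14.8..34.3 red-1 y -159.3 z95 31.6
```

>>> step_arm --motion '[{"x": 0, "y": 0.006, "z": 0, "spin": 0, "grip": 0}, {"x": 0, "y": 0.0115, "z": 0, "spin": 0, "grip": 0}, {"x": 0, "y": 0.0115, "z": 0, "spin": 0, "grip": 0}, {"x": 0, "y": 0.0115, "z": 0, "spin": 0, "grip": 0}, {"x": 0, "y": 0.0115, "z": 0, "spin": 0, "grip": 0}, {"x": 0, "y": 0.0115, "z": 0, "spin": 0, "grip": 0}, {"x": 0, "y": 0.0115, "z": 0, "spin": 0, "grip": 0}, {"x": 0, "y": 0.0115, "z": 0, "spin": 0, "grip": 0}]'

```text
t: 14.58
tool_pos: [499.8, 245.0, 157.3]
eef_rot: [[-0.976, 0.217, -0.0], [0.217, 0.976, -0.0], [0.0, -0.0, -1.0]]
contact_force: [0.1, -0.6, -7.8]
opening: 0.212
gripper_force: 118.1
```

```bash
python3 m.py a
```

```text
t 14.58 pos [499.8 245.  157.3] yaw 77.46 z axis [-0.     -0.0001] yz -0.0001 q [26.1 38.7] F [ 0.1 -0.6 -7.8] M [-0.02 -0.04  0.04] op 0.212 118
 top blue n241 y -27.8..2.7 x -32..29 puck n156 y -19.9..0.5 red-1 y -156.2 z95 33.0
 side blue n276 y -29.6..17.8 x -31..28 puck n408 y -23.2..24.2 red-1 y -159.3 z95 31.3
```

>>> step_arm --motion '[{"x": 0, "y": -0.0005, "z": 0, "spin": 0, "grip": 0}, {"x": 0, "y": -0.0011, "z": 0, "spin": 0, "grip": 0}, {"x": 0, "y": -0.0017, "z": 0, "spin": 0, "grip": 0}, {"x": 0, "y": -0.0023, "z": 0, "spin": 0, "grip": 0}, {"x": 0, "y": -0.0029, "z": 0, "spin": 0, "grip": 0}, {"x": 0, "y": -0.0035, "z": 0, "spin": 0, "grip": 0}, {"x": 0, "y": -0.0041, "z": 0, "spin": 0, "grip": 0}, {"x": 0, "y": -0.0046, "z": 0, "spin": 0, "grip": 0}]'

```text
t: 15.35
tool_pos: [498.7, 240.6, 157.3]
eef_rot: [[-0.976, 0.217, -0.0], [0.217, 0.976, -0.0], [0.0, -0.0, -1.0]]
contact_force: [-0.3, 0.4, -8.2]
opening: 0.217
gripper_force: 118.1
```

>>> step_arm --motion '[{"x": 0, "y": 0, "z": 0, "spin": 0, "grip": 0}, {"x": 0, "y": 0, "z": 0, "spin": 0, "grip": 0}, {"x": 0, "y": 0.0038, "z": 0, "spin": 0, "grip": 0}, {"x": 0, "y": 0.0038, "z": 0, "spin": 0, "grip": 0}, {"x": 0, "y": 0.0038, "z": 0, "spin": 0, "grip": 0}, {"x": 0, "y": 0.0038, "z": 0, "spin": 0, "grip": 0}, {"x": 0, "y": 0.0038, "z": 0, "spin": 0, "grip": 0}, {"x": 0, "y": 0.0038, "z": 0, "spin": 0, "grip": 0}]'

```text
t: 16.02
tool_pos: [499.6, 244.4, 157.3]
eef_rot: [[-0.976, 0.217, -0.0], [0.217, 0.976, -0.0], [0.0, -0.0, -1.0]]
contact_force: [-0.6, 0.3, -7.5]
opening: 0.214
gripper_force: 118.1
```

```bash
python3 m.py b
```

```text
t 16.02 pos [499.6 244.4 157.3] yaw 77.47 z axis [-0.     -0.0001] yz -0.0001 q [26.1 38.6] F [-0.6  0.3 -7.5] M [ 0.01 -0.    0.01] op 0.214 118
 top blue n257 y -30.6..3.2 x -32..29 puck n187 y -22.5..0.7 red-1 y -156.2 z95 32.9
 side blue n280 y -33.2..14.4 x -30..28 puck n419 y -25.7..23.7 red-1 y -159.2 z95 31.4
```

The sled is on the mark to within about 1 mm. I'll hold for 4 s.

>>> step_arm --motion '[{"x": 0, "y": 0, "z": 0, "spin": 0, "grip": 0}, {"x": 0, "y": 0, "z": 0, "spin": 0, "grip": 0}, {"x": 0, "y": 0, "z": 0, "spin": 0, "grip": 0}, {"x": 0, "y": 0, "z": 0, "spin": 0, "grip": 0}, {"x": 0, "y": 0, "z": 0, "spin": 0, "grip": 0}, {"x": 0, "y": 0, "z": 0, "spin": 0, "grip": 0}, {"x": 0, "y": 0, "z": 0, "spin": 0, "grip": 0}, {"x": 0, "y": 0, "z": 0, "spin": 0, "grip": 0}]'

```text
t: 16.78
tool_pos: [499.6, 244.4, 157.3]
eef_rot: [[-0.976, 0.217, -0.0], [0.217, 0.976, -0.0], [0.0, -0.0, -1.0]]
contact_force: [0.1, 0.0, -7.7]
opening: 0.211
gripper_force: 118.1
```

>>> step_arm --motion '[{"x": 0, "y": 0, "z": 0, "spin": 0, "grip": 0}, {"x": 0, "y": 0, "z": 0, "spin": 0, "grip": 0}, {"x": 0, "y": 0, "z": 0, "spin": 0, "grip": 0}, {"x": 0, "y": 0, "z": 0, "spin": 0, "grip": 0}, {"x": 0, "y": 0, "z": 0, "spin": 0, "grip": 0}, {"x": 0, "y": 0, "z": 0, "spin": 0, "grip": 0}, {"x": 0, "y": 0, "z": 0, "spin": 0, "grip": 0}, {"x": 0, "y": 0, "z": 0, "spin": 0, "grip": 0}]'

```text
t: 17.45
tool_pos: [499.6, 244.4, 157.3]
eef_rot: [[-0.976, 0.217, -0.0], [0.217, 0.976, 0.0], [0.0, -0.0, -1.0]]
contact_force: [-0.3, -0.4, -7.5]
opening: 0.213
gripper_force: 118.1
```

>>> step_arm --motion '[{"x": 0, "y": 0, "z": 0, "spin": 0, "grip": 0}, {"x": 0, "y": 0, "z": 0, "spin": 0, "grip": 0}, {"x": 0, "y": 0, "z": 0, "spin": 0, "grip": 0}, {"x": 0, "y": 0, "z": 0, "spin": 0, "grip": 0}, {"x": 0, "y": 0, "z": 0, "spin": 0, "grip": 0}, {"x": 0, "y": 0, "z": 0, "spin": 0, "grip": 0}, {"x": 0, "y": 0, "z": 0, "spin": 0, "grip": 0}, {"x": 0, "y": 0, "z": 0, "spin": 0, "grip": 0}]'

```text
t: 18.12
tool_pos: [499.6, 244.4, 157.3]
eef_rot: [[-0.976, 0.217, -0.0], [0.217, 0.976, -0.0], [0.0, -0.0, -1.0]]
contact_force: [0.3, 0.2, -8.2]
opening: 0.212
gripper_force: 118.1
```

>>> step_arm --motion '[{"x": 0, "y": 0, "z": 0, "spin": 0, "grip": 0}, {"x": 0, "y": 0, "z": 0, "spin": 0, "grip": 0}, {"x": 0, "y": 0, "z": 0, "spin": 0, "grip": 0}, {"x": 0, "y": 0, "z": 0, "spin": 0, "grip": 0}, {"x": 0, "y": 0, "z": 0, "spin": 0, "grip": 0}, {"x": 0, "y": 0, "z": 0, "spin": 0, "grip": 0}, {"x": 0, "y": 0, "z": 0, "spin": 0, "grip": 0}, {"x": 0, "y": 0, "z": 0, "spin": 0, "grip": 0}]'

```text
t: 18.78
tool_pos: [499.6, 244.4, 157.3]
eef_rot: [[-0.976, 0.217, -0.0], [0.217, 0.976, -0.0], [0.0, -0.0, -1.0]]
contact_force: [-0.3, 0.5, -8.3]
opening: 0.21
gripper_force: 118.1
```

>>> step_arm --motion '[{"x": 0, "y": 0, "z": 0, "spin": 0, "grip": 0}, {"x": 0, "y": 0, "z": 0, "spin": 0, "grip": 0}, {"x": 0, "y": 0, "z": 0, "spin": 0, "grip": 0}, {"x": 0, "y": 0, "z": 0, "spin": 0, "grip": 0}, {"x": 0, "y": 0, "z": 0, "spin": 0, "grip": 0}, {"x": 0, "y": 0, "z": 0, "spin": 0, "grip": 0}, {"x": 0, "y": 0, "z": 0, "spin": 0, "grip": 0}, {"x": 0, "y": 0, "z": 0, "spin": 0, "grip": 0}]'

```text
t: 19.45
tool_pos: [499.6, 244.4, 157.3]
eef_rot: [[-0.976, 0.217, 0.0], [0.217, 0.976, 0.0], [-0.0, 0.0, -1.0]]
contact_force: [-0.4, -0.3, -7.3]
opening: 0.216
gripper_force: 118.1
```

>>> step_arm --motion '[{"x": 0, "y": 0, "z": 0, "spin": 0, "grip": 0}, {"x": 0, "y": 0, "z": 0, "spin": 0, "grip": 0}, {"x": 0, "y": 0, "z": 0, "spin": 0, "grip": 0}, {"x": 0, "y": 0, "z": 0, "spin": 0, "grip": 0}, {"x": 0, "y": 0, "z": 0, "spin": 0, "grip": 0}, {"x": 0, "y": 0, "z": 0, "spin": 0, "grip": 0}, {"x": 0, "y": 0, "z": 0, "spin": 0, "grip": 0}, {"x": 0, "y": 0, "z": 0, "spin": 0, "grip": 0}]'

```text
t: 20.12
tool_pos: [499.6, 244.4, 157.3]
eef_rot: [[-0.976, 0.217, -0.0], [0.217, 0.976, -0.0], [0.0, -0.0, -1.0]]
contact_force: [-0.1, 0.4, -8.4]
opening: 0.21
gripper_force: 118.1
```

```bash
python3 m.py c top side
```

```text
t 20.12 pos [499.6 244.4 157.3] yaw 77.46 z axis [-0. -0.] yz -0.0 q [26.1 38.6] F [-0.1  0.4 -8.4] M [0.04 0.01 0.03] op 0.21 118
 top blue n273 y -30.5..3.0 x -32..29 puck n187 y -22.7..0.5 red-1 y -156.1 z95 33.0
 side blue n278 y -32.7..13.6 x -30..28 puck n417 y -25.4..24.5 red-1 y -159.2 z95 31.4
```

View pics/sidec.png

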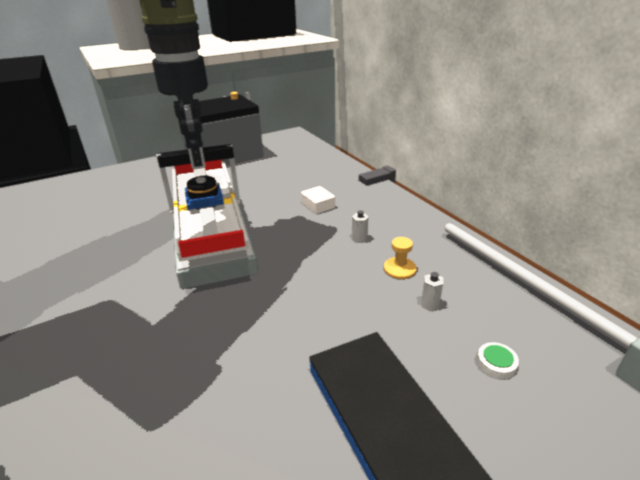

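The sled stayed put, with the puck at (202,185) level with the yellow mark. Now I'll lower slowly.

>>> step_arm --motion '[{"x": 0, "y": 0, "z": 0.002, "spin": 0, "grip": 0}, {"x": 0, "y": 0, "z": 0.005, "spin": 0, "grip": 0}, {"x": 0, "y": 0, "z": 0.009, "spin": 0, "grip": 0}, {"x": 0, "y": 0, "z": 0.013, "spin": 0, "grip": 0}, {"x": 0, "y": 0, "z": 0.017, "spin": 0, "grip": 0}, {"x": 0, "y": 0, "z": 0.021, "spin": 0, "grip": 0}, {"x": 0, "y": 0, "z": 0.024, "spin": 0, "grip": 0}, {"x": 0, "y": 0, "z": 0.026, "spin": 0, "grip": 0}]'

```text
t: 20.88
tool_pos: [499.3, 244.3, 130.6]
eef_rot: [[-0.976, 0.217, -0.001], [0.217, 0.976, -0.0], [0.001, -0.0, -1.0]]
contact_force: [0.1, 0.6, -7.9]
opening: 0.213
gripper_force: 118.1
```

>>> step_arm --motion '[{"x": 0, "y": 0, "z": 0.001, "spin": 0, "grip": 0}, {"x": 0, "y": 0, "z": 0.002, "spin": 0, "grip": 0}, {"x": 0, "y": 0, "z": 0.003, "spin": 0, "grip": 0}, {"x": 0, "y": 0, "z": 0.004, "spin": 0, "grip": 0}, {"x": 0, "y": 0, "z": 0.005, "spin": 0, "grip": 0}, {"x": 0, "y": 0, "z": 0.006, "spin": 0, "grip": 0}, {"x": 0, "y": 0, "z": 0.0065, "spin": 0, "grip": 0}, {"x": 0, "y": 0, "z": 0.007, "spin": 0, "grip": 0}]'

```text
t: 21.55
tool_pos: [499.6, 244.4, 124.2]
eef_rot: [[-0.976, 0.217, -0.0], [0.217, 0.976, -0.0], [0.0, -0.0, -1.0]]
contact_force: [0.2, 0.6, -8.1]
opening: 0.211
gripper_force: 118.1
```

```bash
python3 m.py d
```

```text
t 21.55 pos [499.6 244.4 124.2] yaw 77.46 z axis [-0. -0.] yz -0.0 q [26.1 38.6] F [ 0.2  0.6 -8.1] M [ 0.02 -0.02  0.01] op 0.211 118
 top blue n247 y -30.5..2.8 x -31..29 puck n169 y -22.4..0.1 red-1 y -156.1 z95 32.9
 side blue n266 y -32.5..14.4 x -30..28 puck n417 y -26.2..23.3 red-1 y -159.3 z95 31.5
```

>>> step_arm --motion '[{"x": 0, "y": 0, "z": 0.0003, "spin": 0, "grip": 0}, {"x": 0, "y": 0, "z": 0.0006, "spin": 0, "grip": 0}, {"x": 0, "y": 0, "z": 0.0009, "spin": 0, "grip": 0}, {"x": 0, "y": 0, "z": 0.0012, "spin": 0, "grip": 0}, {"x": 0, "y": 0, "z": 0.0015, "spin": 0, "grip": 0}, {"x": 0, "y": 0, "z": 0.0018, "spin": 0, "grip": 0}, {"x": 0, "y": 0, "z": 0.0018, "spin": 0, "grip": 0}]'

```text
t: 22.23
tool_pos: [499.6, 244.3, 122.4]
eef_rot: [[-0.976, 0.217, -0.0], [0.217, 0.976, -0.0], [0.0, -0.0, -1.0]]
contact_force: [-0.6, -0.0, -7.9]
opening: 0.213
gripper_force: 118.1
```

>>> step_arm --motion '[{"x": 0, "y": 0, "z": 0.0002, "spin": 0, "grip": 0}, {"x": 0, "y": 0, "z": 0.0004, "spin": 0, "grip": 0}, {"x": 0, "y": 0, "z": 0.0006, "spin": 0, "grip": 0}, {"x": 0, "y": 0, "z": 0.0006, "spin": 0, "grip": 0}]'

```text
t: 22.57
tool_pos: [499.6, 244.4, 122.2]
eef_rot: [[-0.976, 0.217, 0.0], [0.217, 0.976, 0.0], [-0.0, 0.0, -1.0]]
contact_force: [-1.4, -0.9, -4.1]
opening: 0.211
gripper_force: 118.5
```

Contact has begun. I'll press a little further down.

>>> step_arm --motion '[{"x": 0, "y": 0, "z": 0.0002, "spin": 0, "grip": 0}, {"x": 0, "y": 0, "z": 0.0004, "spin": 0, "grip": 0}, {"x": 0, "y": 0, "z": 0.0005, "spin": 0, "grip": 0}, {"x": 0, "y": 0, "z": 0.0005, "spin": 0, "grip": 0}]'

```text
t: 22.9
tool_pos: [499.6, 244.4, 122.2]
eef_rot: [[-0.976, 0.217, 0.0], [0.217, 0.976, 0.0], [-0.0, 0.0, -1.0]]
contact_force: [-4.4, -2.2, 4.5]
opening: 0.211
gripper_force: 119.7
```

```bash
python3 m.py e
```

```text
t 22.9 pos [499.6 244.4 122.2] yaw 77.47 z axis [0.0003 0.0002] yz 0.0003 q [26.1 38.6] F [-4.4 -2.2  4.5] M [-0.45  0.93  0.02] op 0.211 120
 top blue n236 y -30.7..2.0 x -32..29 puck n170 y -22.6..0.1 red-1 y -156.2 z95 33.0
 side blue n275 y -32.9..15.7 x -30..28 puck n421 y -25.8..22.9 red-1 y -159.2 z95 31.6
```

>>> step_arm --motion '[{"x": 0, "y": 0, "z": -0.0002, "spin": 0, "grip": 0.1}, {"x": 0, "y": 0, "z": -0.0003, "spin": 0, "grip": 0.15}, {"x": 0, "y": 0, "z": -0.0003, "spin": 0, "grip": 0.2}, {"x": 0, "y": 0, "z": -0.0003, "spin": 0, "grip": 0.25}, {"x": 0, "y": 0, "z": -0.0003, "spin": 0, "grip": 0.4}, {"x": 0, "y": 0, "z": -0.0003, "spin": 0, "grip": 0.6}, {"x": 0, "y": 0, "z": -0.0003, "spin": 0, "grip": 0.8}, {"x": 0, "y": 0, "z": -0.0003, "spin": 0, "grip": 0.8}]' --force 20

```text
t: 23.67
tool_pos: [500.1, 244.6, 121.8]
eef_rot: [[-0.976, 0.217, 0.001], [0.217, 0.976, 0.0], [-0.001, 0.0, -1.0]]
contact_force: [-0.1, -0.0, 0.2]
opening: 0.79
gripper_force: 0.0
```

```bash
python3 m.py f
```

```text
t 23.67 pos [500.1 244.6 121.8] yaw 77.46 z axis [0.0007 0.0003] yz 0.0005 q [26.1 38.6] F [-0.1 -0.   0.2] M [ 0.01 -0.02  0.01] op 0.79 0
 top blue n245 y -30.7..2.7 x -32..28 puck n123 y -22.1..-0.5 red-1 y -156.4 z95 34.1
 side blue n279 y -32.9..13.5 x -31..28 puck n425 y -26.6..22.8 red-1 y -159.6 z95 31.9
```

>>> step_arm --motion '[{"x": 0, "y": 0, "z": -0.005, "spin": 0, "grip": 0.8}, {"x": 0, "y": 0, "z": -0.015, "spin": 0, "grip": 0.8}, {"x": 0, "y": 0, "z": -0.03, "spin": 0, "grip": 0.8}, {"x": 0, "y": 0, "z": -0.05, "spin": 0, "grip": 0.8}, {"x": 0, "y": 0, "z": -0.075, "spin": 0, "grip": 0.8}, {"x": 0, "y": 0, "z": -0.1, "spin": 0, "grip": 0.8}, {"x": 0, "y": 0, "z": -0.12, "spin": 0, "grip": 0.8}, {"x": 0, "y": 0, "z": -0.13, "spin": 0, "grip": 0.8}]'

```text
t: 24.43
tool_pos: [500.9, 245.0, 255.7]
eef_rot: [[-0.976, 0.217, 0.004], [0.217, 0.976, 0.002], [-0.004, 0.003, -1.0]]
contact_force: [0.3, 0.7, 0.9]
opening: 0.803
gripper_force: 0.0
```

>>> step_arm --motion '[{"x": 0, "y": -0.03, "z": 0, "spin": 0, "grip": 0.8}, {"x": 0, "y": -0.06, "z": 0, "spin": 0, "grip": 0.8}, {"x": 0, "y": -0.095, "z": 0, "spin": 0, "grip": 0.8}, {"x": 0, "y": -0.13, "z": 0, "spin": 0, "grip": 0.8}, {"x": 0, "y": -0.165, "z": 0, "spin": 0, "grip": 0.8}, {"x": 0, "y": -0.2, "z": 0, "spin": 0, "grip": 0.8}, {"x": 0, "y": -0.235, "z": 0, "spin": 0, "grip": 0.8}, {"x": 0, "y": -0.27, "z": 0, "spin": 0, "grip": 0.8}]'

```text
t: 25.1
tool_pos: [440.2, -20.6, 251.9]
eef_rot: [[-0.976, 0.217, 0.0], [0.217, 0.976, -0.0], [-0.0, 0.0, -1.0]]
contact_force: [-1.1, -0.1, -0.3]
opening: 0.8
gripper_force: 0.0
```

>>> step_arm --motion '[{"x": 0, "y": -0.03, "z": 0, "spin": 0, "grip": 0.8}, {"x": 0, "y": -0.06, "z": 0, "spin": 0, "grip": 0.8}, {"x": 0, "y": -0.08, "z": 0, "spin": 0, "grip": 0.8}, {"x": 0, "y": -0.1, "z": 0, "spin": 0, "grip": 0.8}, {"x": 0, "y": -0.1, "z": 0, "spin": 0, "grip": 0.8}, {"x": 0, "y": -0.1, "z": 0, "spin": 0, "grip": 0.8}]'

```text
t: 25.6
tool_pos: [419.0, -117.4, 251.8]
eef_rot: [[-0.976, 0.219, 0.0], [0.219, 0.976, 0.0], [-0.0, 0.0, -1.0]]
contact_force: [0.6, 0.6, 0.5]
opening: 0.8
gripper_force: 0.0
```

Run:
```python
from bench import r,capture
from h import *
P=np.array((498.4,243.3)); a=np.radians(77.5); A=np.array([[np.sin(a),-np.cos(a)],[np.cos(a),np.sin(a)]])
for n in("top","side"):
    c=capture(n); cv2.imwrite(f"pics/{n}z.png",c["img"][:,:,::-1]); p=pts(c); q=(p[...,:2]-P)@A.T; x,y=q[...,0],q[...,1]; z=p[...,2]-40
    R,G,B=[c["img"][...,i].astype(int) for i in range(3)]; near=(abs(x)<80)&(abs(y)<180)
    red=near&(R>90)&(G<.4*R)&(B<.4*R)&(z>26); bar=near&(z>100)&(z<118)&(abs(y)<25)
    blue=near&(B>70)&(B>1.8*R)&(B>1.3*G)&(z>29)&(z<40)
    f=lambda m,v:np.percentile(v[m],[2,98]).round(1) if m.sum()>10 else None
    print(n,"red",rect(q[red][:]) if red.sum()>10 else 0,f(red&(y<0),y),f(red&(y>0),y),"bar",rect(q[bar]),"blue",f(blue,y))
```

```text
top red (array([-0.1,  1.9]), array([ 95.3, 321.2]), np.float32(90.09)) [-158.3 -151.2] [152.6 161.6] bar (array([-0.5,  1. ]), array([ 21.6, 124. ]), np.float32(0.04)) blue [-29.5   2.9]
side red (array([  -0.5, -155.9]), array([ 9.5, 91.4]), np.float32(0.6)) [-160.4 -152.6] None bar (array([-0.7, -0.9]), array([ 23.9, 123.8]), np.float32(0.62)) blue [-29.8  19.3]
```

View pics/topz.png

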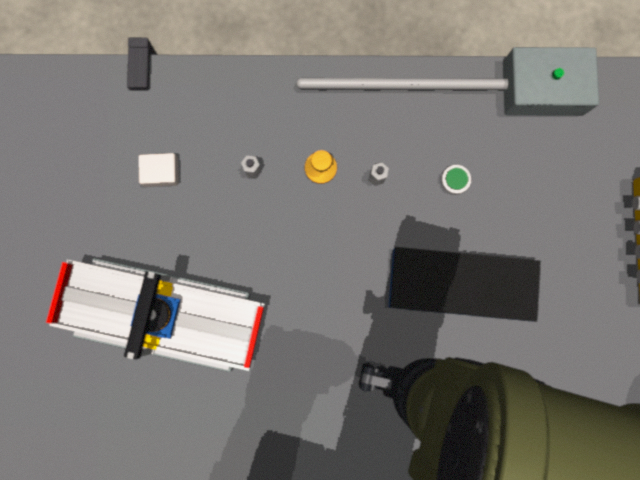

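The tray sits centred on the pedestal to within about 1–2 mm and in line with it. The sled is on the mark at (160,315), the arm is clear, and the other parts are where they were.

```bash
python3 -c "
from bench import r
print(r.finish_job())"
```

```text
the job is handed in; nothing more can be done
None
```

The tray is on the pedestal, centred to within about 1–2 mm and in line with it, and I've handed the job in at about 26 s of the 67 s allowed. The sled is at rest on the yellow mark and was held there about 4 s above the pedestal. I brought it to the mark with short sideways shifts instead of tipping, because the arm's moves have no tilt. It never came near a red stop in any measurement, nothing touched the puck, and the other parts look unmoved. The hand-in returned no verdict.

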